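Swing the indexing turntable to its next notch and lock it

ROBOT

A 6-joint arm with a two-finger parallel gripper is mounted at the origin on the work surface. World frame = base frame: x ahead of the robot, y to its left, z up, the work surface at z = 0. Lengths are in mm, angles in degrees, forces in N, time in s.
With the tool pointing down it reaches from about 250 to 725 mm from the base axis. Payload 4 kg.
Tool frame: the origin (TCP) lies midway between the tips of the shut fingers; the grasp point (between the pads) lies 19 mm behind it; z points along the fingers, y is the line along which they close (so a half turn about z gives the same grasp; the last joint's range is limited). The gripper opens to 85 mm and grips with 20 to 120 N. Pads are 22 mm wide; open, the fingers measure 114 mm over their backs; the gripper's body (76 mm by 85 mm) begins 54 mm behind the grasp point. The pads swing forward as they close: fully open they stand 13 mm farther back than shut.
Start: joints at [63.598, 13.785, 0.286, 76.501, 0, 90], TCP at [222.331, 447.849, 231.306] pointing down, gripper open.
Joint ranges: [-155.79, 155.79], [-60.16, 107.12], [-62.33, 73.08], [-114, 123.19], [-81.49, 82.49], [-180, 180]. Speed limits (degrees/s): [159.86, 159.86, 180, 180, 180, 180].

INTERFACE

Orientations are given as [roll, pitch, yaw] about the fixed x, y, z axes, in that order (R = Rz(yaw) Ry(pitch) Rx(roll)).
In Python, from plant import telemetry, grab_frame, camera_model, r gives the robot as it stands.
- The arm moves only by the tool step_arm, never from a script. Its argument "motion" is a list of rows, each an object with "slide": the shift along the tool's x, y, z in mm, a list of three; "turn": the turn, a rotation vector about the tool's x, y, z in rad, a list of three; "fingers": the finger opening in mm, from 0 to 85.4. In form: [{"slide": [dx, dy, dz], "turn": [rx, ry, rz], "fingers": fingers}, ...]. A call has 1 to 20 rows; each row is the pose to reach, as a shift and turn from the pose commanded when the call began, along the tool's axes at that moment; what a row does not reach only later rows make up. A row lasts 1/12 s, in which the tool goes at most 41.7 mm and 7.16 degrees, less where a joint would pass 70% of its speed; a pose out of reach is approached as far as the arm can. A call with a gripper value outside its range is refused whole. The fingers move at their own pace and stop on an object; "newtons" is the grip in N (left out, the last holds). Time passes only in rows, so rows that repeat a pose let the fingers close. It gives the time, the measured TCP pose, the force, the opening and the grip force at its end, in the units of the state.
- telemetry.sense(): the state, without advancing time (a new reading comes with each control period).
- grab_frame(name): name is "scene" or "top" or "wrist"; returns (picture, depth): 480x640x3 uint8, red, green, blue; 480x640 float32, mm along the optical axis (not along the pixel's ray), 0 where there is no reading.
- camera_model(name): a dict with "intrinsics" (3x3 intrinsics, pixels), "k1" (the pictures are not rectified: a ray, as slopes to the right and down, at radius r is drawn at 1 + k1 r^2 times it, then the intrinsics apply), "view" (4x4, takes a point from world to camera coordinates); the wrist camera has in their place "hand_eye" (4x4, takes a point from camera to tool coordinates, whose origin is the TCP and whose axes are the flange's). Camera axes: x right, y up, looking along -z (the intrinsics and any distortion apply to the point x, -y, -z); pixel columns grow to the right and rows downward; lengths in mm; the calibration is good to about 2 mm. A picture is of the moment at which its call begins: read the wrist's pose just before it. camera_model takes no time and is no camera call.
- r.sign_off(): hands the job in; it is judged then, once.
The state is a dict: "clock": time; "q": joint angles; "dq": joint speeds; "joint_efforts": joint torques, N m; "ee_pos": TCP position; "tcp_rot": TCP orientation; "wrist_force": force on the tool from outside, world axes, zero at the start; "moment": the same for the moment, N m; "gripper_width": finger opening in mm; "gripper_force": force on a finger pad.
Only numpy, scipy, OpenCV 4.12 (cv2) and the standard library are available. Lean on these libraries where they do the work, as an engineer would, in place of code of your own. Each camera call takes 0.05 s, during which the arm holds its last target. There are 200 camera calls.

TASK

The plunger of the indexing turntable has been parked up in its rest notch. Pull its wing knob up, turn it clockwise a sixth of a turn and let it drop into the deep slot, so that the plunger rides on the turntable; then swing the turntable gently anticlockwise by its handle post until the plunger snaps fully home in the first notch that comes, without forcing the turntable against the plunger. Leave everything else on the bench where it is.

Things in the scene. Friction and masses are not known exactly. Their poses are not given: they have to be found in the camera images.
- fixture: Indexing turntable fixture, bolted down: grey base plate 300 x 330 x 15 mm with a stand 50 mm wide on one side, its arm's top 68 mm above the bench, all below the knob. Origin: on the bench surface, on the turntable's vertical turning axis. Its y axis points from there to the stand and plunger; z up.
- collar (a point): Middle of the notched steel collar's top, 87 mm above the bench, on the plunger's axis (x = 0, y = 95 mm in the fixture's frame); outer radius 24 mm. Shallow rest notch, 4 mm deep; deep slot 60 degrees clockwise of it seen from above, where the knob's bar lies along the fixture's x axis, with 0.1 rad of play or more either way.
- knob: Black wing knob of the plunger: upright bar 44 mm long (x axis), 12 mm thick (y), 26 mm tall (z up) on a 13 mm stem; origin at its middle, the place to grip. It slides up and turns about z; a steel cross tongue under it, parallel to the bar, sits in the collar. It starts in the rest notch, origin 123 mm above the bench, bar about 60 degrees anticlockwise of the fixture's x axis.
- pin (a point): Middle of the foot of the plunger (8 mm steel pin fixed to the knob, 75 mm below the knob's origin). From the rest notch lift 4 mm or more to turn (5 to 7 is good, hard stop at 8). Let go in the deep slot, it drops until it rides on the index ring (knob origin 118 mm above the bench); over a ring notch it snaps home (111 mm). Spring: 4 N at home, 0.3 N more per mm of lift; weight 1.4 N.
- turntable: Round steel turntable, radius 115 mm, an alloy intake casting bolted on its middle (96 x 66 mm, top 75 mm above the bench); origin on its axis 20 mm above the bench, z up. It turns about that axis under a drag of 2 to 3 N at the handle (4 to 6 N with the plunger riding) and stays where it is left. Once the plunger is home it is blocked but for 1 or 2 mm of play either way; over 25 N against it bends it.
- hub (a point): On the turntable's axis, level with the top of its raised steel index ring (43 mm above the bench; middle radius 95 mm). The ring has six open notches 11 mm wide, 60 degrees apart. It is clamped at a different angle to the handle each time: the first notch comes under the plunger after 0.2 to 0.85 rad of anticlockwise turn (seen from above) from the start, to be found by feel or sight.
- handle (a point): On the axis of the turntable's upright steel handle post, 100 mm above the bench, 20 mm below the post's top: round bar, 16 mm diameter, 95 mm from the turntable's axis, on the side away from the plunger. Hold it loosely: squeezed hard, it resists turning between the fingers. Anticlockwise turning of the table carries it towards the fixture's +x.
- gasket: Copper washer, 40 mm outside, 6 mm thick, lying on the fixture's base plate; origin under its centre. Leave it alone.
- socket: Plain steel socket, 24 mm diameter, 28 mm tall, standing on the base plate; origin under its centre. Leave it alone.
- bolt: Steel bolt standing on its head (20 mm) on the base plate, 37 mm tall; origin under its head. Leave it alone.
- wrench: Steel wrench lying on the bench; origin under its middle. Leave it alone.
- screwdriver: Screwdriver lying on the bench; origin under its middle. Leave it alone.
- spray_can: Spray can, 66 mm diameter, 150 mm tall; origin under its centre. Leave it alone.
- mug: White mug, 80 mm wide, 90 mm tall; origin under its centre. Leave it alone.

How it is judged:
By the outcome, as a careful person would: the job done as asked, in the order asked, and still so for the second after the job is handed in, with the robot touching nothing.
It also fails if it takes over 54 s, if anything falls off the work surface, if the arm or the gripper's body presses on something with over 40 N, if the wrist force passes 120 N, or if a joint passes its speed limit or range.

## Working session

There is one attempt and no reset: what is moved stays moved. The work goes in short steps, Python scripts to look and compute and a tool call to move; the robot and the scene stay as the last step left them, time stands still between calls to the robot, and variables do not carry over. Pictures are saved under pics/ and viewed, at most 10 in all, crops included, and the job is handed in when it is done.

Besides the shell and the picture viewer there is one more tool, called after "Emit:" by a JSON object that holds its "fn" and its "kwargs", one argument or row to a line. step_arm: Moves the arm, as the interface text tells. Its arguments: {"type":"object","properties":{"motion":{"type":"array"},"newtons":{"type":"number"}},"required":["motion"]}

```bash
mkdir -p pics; cat > h.py <<'E'
import numpy as np, cv2
from plant import telemetry, grab_frame, camera_model, r
def snap(n,f):
    s=telemetry.sense(); p,d=grab_frame(n); cv2.imwrite('pics/'+f+'.png',p[:,:,::-1]); np.save('pics/'+f+'.npy',d); return s,p,d
E
python3 - <<'E'
from h import *
s,p,d=snap('top','top0'); snap('scene','scene0')
print(s)
for n in('top','scene','wrist'): print(n,camera_model(n))
E
```

```text
{'clock': 0.0, 'q': array([6.35972954e+01, 1.38312873e+01, 2.13116870e-01, 7.65024309e+01,
       1.12808660e-03, 9.00012690e+01]), 'dq': array([-0.12282631, -0.04343434,  0.04161629,  0.05495409,  0.12169907,
        0.00964199]), 'joint_efforts': array([-1.18573655e-03, -3.72324729e+01,  2.52404022e+01,  1.70134770e-02,
       -9.62874469e-05, -1.60056817e-05]), 'ee_pos': array([222.04771135, 447.27263992, 230.41693845]), 'tcp_rot': array([-1.79879399e+02, -1.12541303e-03,  1.53596024e+02]), 'wrist_force': array([-0.06530386,  0.17860829,  0.36921559]), 'moment': array([-0.03073882, -0.03154433, -0.01614777]), 'gripper_force': 0.0, 'gripper_width': 85.85877460357298}
top {'intrinsics': array([[434.38813035,   0.        , 319.75783353],
       [  0.        , 434.38813035, 237.81426137],
       [  0.        ,   0.        ,   1.        ]]), 'k1': -0.1092347480325316, 'view': array([[ 8.95802229e-02, -9.95961342e-01,  6.03233393e-03,
        -3.79186779e+01],
       [ 9.68877319e-01,  8.85443029e-02,  2.31163679e-01,
        -5.95930499e+02],
       [-2.30764217e-01, -1.48631023e-02,  
[... 537 characters left out ...]
.73504169e-01,  8.42846988e-01,
        -1.56783379e+03],
       [ 0.00000000e+00,  0.00000000e+00,  0.00000000e+00,
         1.00000000e+00]])}
wrist {'intrinsics': array([[412.09189332,   0.        , 319.77276189],
       [  0.        , 412.09189332, 236.15684968],
       [  0.        ,   0.        ,   1.        ]]), 'k1': 0.0250670719100566, 'hand_eye': array([[ 7.17126482e-05,  9.57578892e-01,  2.88171235e-01,
         7.36407680e+01],
       [ 9.99999424e-01, -3.77380149e-04,  1.00516159e-03,
        -3.53739031e-02],
       [ 1.07127163e-03,  2.88170997e-01, -9.57578367e-01,
        -1.42172975e+02],
       [ 0.00000000e+00,  0.00000000e+00,  0.00000000e+00,
         1.00000000e+00]])}
```

View pics/top0.png

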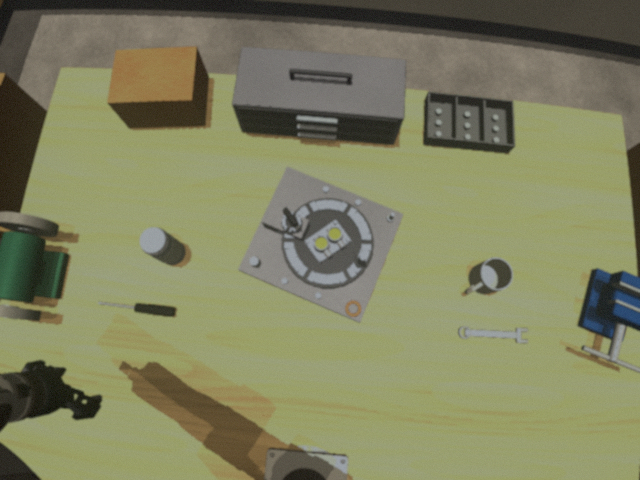

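View pics/scene0.png

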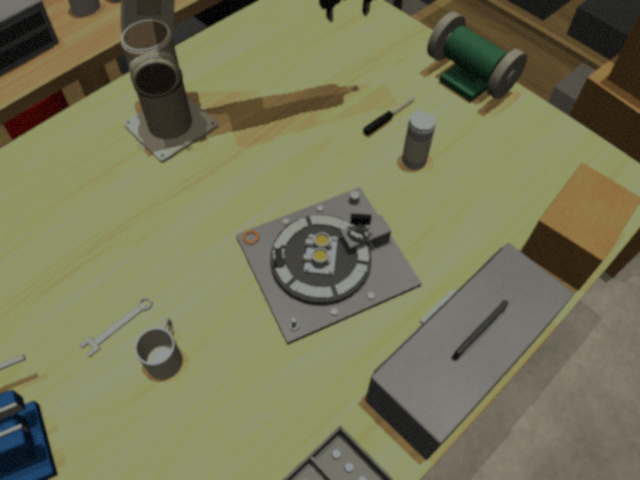

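The top view shows the knob at about (291,216), the handle at (361,264), the turntable centre near (328,243), the can at (163,246) and the screwdriver at (137,308). I'll deproject these.

```bash
cat >> h.py <<'E'
def ray(n,uv,s=None):
    c=camera_model(n);K=c['intrinsics']
    a=np.array([(uv[0]-K[0,2])/K[0,0],(uv[1]-K[1,2])/K[1,1]]);u=a.copy()
    for _ in range(20): u=a/(1+c['k1']*(u@u))
    dc=np.array([u[0],-u[1],-1.])
    if n=='wrist': M=tool(s)@c['hand_eye']
    else: M=np.linalg.inv(c['view'])
    return M[:3,3],M[:3,:3]@dc
def tool(s):
    from scipy.spatial.transform import Rotation as R
    T=np.eye(4);T[:3,:3]=R.from_euler('xyz',s['tcp_rot'],degrees=True).as_matrix();T[:3,3]=s['ee_pos'];return T
def onz(n,uv,z,s=None):
    o,d=ray(n,uv,s);return o+d*(z-o[2])/d[2]
def proj(n,P,s=None):
    c=camera_model(n);K=c['intrinsics']
    V=np.linalg.inv(tool(s)@c['hand_eye']) if n=='wrist' else c['view']
    p=(V@np.append(P,1))[:3];u=np.array([p[0],-p[1]])/-p[2];u=u*(1+c['k1']*(u@u));return K[:2,:2]@u+K[:2,2]
E
python3 - <<'E'
from h import *
for n,uv,z in [('top',(291,216),136),('top',(361,264),120),('top',(328,243),43),('scene',(361,217),136),('scene',(279,254),120),('scene',(321,257),43),('top',(163,246),150)]:
    print(n,uv,onz(n,uv,z).round(1))
p=cv2.imread('pics/top0.png')[150:340,220:420]
cv2.imwrite('pics/c1.png',cv2.resize(p,None,fx=3.1,fy=3.1,interpolation=cv2.INTER_CUBIC))
E
```

```text
top (291, 216) [626.1  84.7 136. ]
top (361, 264) [533.  -82.8 120. ]
top (328, 243) [592.1  -4.9  43. ]
scene (361, 217) [630.2  86.2 136. ]
scene (279, 254) [571.2 -97.5 120. ]
scene (321, 257) [604.3  -6.5  43. ]
top (163, 246) [527.4 361.3 150. ]
```

View pics/c1.png

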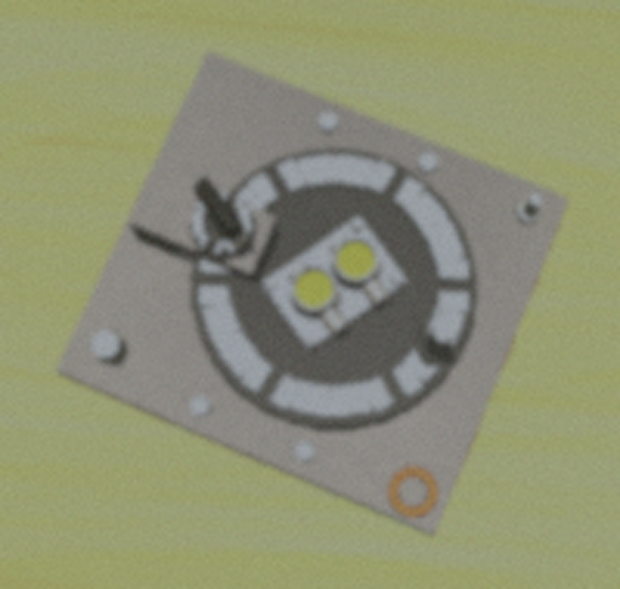

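The crop shows the base corners at (210,55), (565,200), (435,530) and (62,370). The notches are at (275,180), (398,187), (455,283), (390,392), (268,383) and (210,280). The next notch to arrive is the one at (275,180).

```bash
python3 - <<'E'
from h import *
f=lambda u,z:onz('top',(u[0]/3.1+220-.3,u[1]/3.1+150-.3),z)
C=np.array([f(u,15) for u in[(210,55),(565,200),(435,530),(62,370)]]);print(C.round(0),C.mean(0))
for i in range(4): e=C[(i+1)%4]-C[i];print(np.hypot(*e[:2]),np.degrees(np.arctan2(e[1],e[0])))
N=np.array([f(u,43) for u in[(275,180),(398,187),(455,283),(390,392),(268,383),(210,280)]])[:,:2]
A=np.c_[2*N,np.ones(6)];x=np.linalg.lstsq(A,(N**2).sum(1),rcond=None)[0];c=x[:2]
print('ring',c,np.sqrt(x[2]+c@c)); print(np.degrees(np.arctan2(*(N-c).T[::-1])))
for nm,u,z in[('knobends',(204,188),136),('',(235,235),136),('collar',(225,222),87),('handle',(438,350),110)]:
    P=f(u,z)[:2];print(nm,P,np.hypot(*(P-c)),np.degrees(np.arctan2(*(P-c)[::-1])))
E
```

```text
[[ 792.  119.   15.]
 [ 692. -189.   15.]
 [ 412.  -99.   15.]
 [ 512.  209.   15.]] [602.06912866   9.95083526  15.        ]
323.80631760323433 -108.16222440839495
293.1616012949594 162.2612807035867
323.81890932510385 72.094510236053
294.6124772109242 -17.74262161646928
ring [596.99136122  -2.25509736] 96.7818566400609
[  33.72407453  -28.46848705  -84.81115313 -147.98623767  152.69714634
   93.81128413]
knobends [638.29316105  98.61916649] 109.00209070567016 67.73392169368799
 [604.74962694  72.20129494] 74.85950200999851 84.05131637577807
collar [627.17853461  84.62582082] 91.97586303734434 70.83998238768633
handle [538.10096282 -83.42689042] 100.28429095544344 -125.96100662387884
```

```bash
cat >> h.py <<'E'
def to(P,yaw,s=None):
    s=s or telemetry.sense(); T=tool(s)
    from scipy.spatial.transform import Rotation as R
    Rt=R.from_euler('xyz',[180,0,yaw],degrees=True).as_matrix()
    print('slide',(T[:3,:3].T@(np.array(P)-T[:3,3])).round(1),'turn',R.from_matrix(T[:3,:3].T@Rt).as_rotvec().round(3))
E
python3 -c "
from h import *
to([626,88,225],222)"
```

```text
slide [-521.6 -142.3    5.8] turn [-2.000e-03 -1.000e-03 -1.194e+00]
```

Emit:
{"fn": "step_arm", "kwargs": {
  "motion": [
    {"slide": [-521.6,-142.5,6],"turn": [0,0,-1.194],"fingers": 85},
    {"slide": [-521.6,-142.5,6],"turn": [0,0,-1.194],"fingers": 85},
    {"slide": [-521.6,-142.5,6],"turn": [0,0,-1.194],"fingers": 85},
    {"slide": [-521.6,-142.5,6],"turn": [0,0,-1.194],"fingers": 85},
    {"slide": [-521.6,-142.5,6],"turn": [0,0,-1.194],"fingers": 85},
    {"slide": [-521.6,-142.5,6],"turn": [0,0,-1.194],"fingers": 85},
    {"slide": [-521.6,-142.5,6],"turn": [0,0,-1.194],"fingers": 85},
    {"slide": [-521.6,-142.5,6],"turn": [0,0,-1.194],"fingers": 85},
    {"slide": [-521.6,-142.5,6],"turn": [0,0,-1.194],"fingers": 85},
    {"slide": [-521.6,-142.5,6],"turn": [0,0,-1.194],"fingers": 85},
    {"slide": [-521.6,-142.5,6],"turn": [0,0,-1.194],"fingers": 85},
    {"slide": [-521.6,-142.5,6],"turn": [0,0,-1.194],"fingers": 85},
    {"slide": [-521.6,-142.5,6],"turn": [0,0,-1.194],"fingers": 85},
    {"slide": [-521.6,-142.5,6],"turn": [0,0,-1.194],"fingers": 85},
    {"slide": [-521.6,-142.5,6],"turn": [0,0,-1.194],"fingers": 85},
    {"slide": [-521.6,-142.5,6],"turn": [0,0,-1.194],"fingers": 85},
    {"slide": [-521.6,-142.5,6],"turn": [0,0,-1.194],"fingers": 85},
    {"slide": [-521.6,-142.5,6],"turn": [0,0,-1.194],"fingers": 85}
  ]
}}

```text
clock: 1.6
ee_pos: [625.1, 89.3, 225.1]
tcp_rot: [179.9, -0.0, -137.9]
wrist_force: [-0.0, 0.3, -0.2]
gripper_width: 85.2
gripper_force: 0.0
```

```bash
python3 -c "
from h import *
import pickle
s,p,d=snap('wrist','w1');pickle.dump(s,open('pics/w1.pkl','wb'))
print(s['ee_pos'],s['tcp_rot'],s['q'],s['clock'],s['wrist_force'])"
```

```text
[625.07057637  89.30069331 225.14226996] [ 1.79938520e+02 -4.36500831e-02 -1.37916695e+02] [ 8.11775525e+00  2.94459219e+01  2.23761367e+01  8.30007655e+01
  2.66026796e-02 -3.39655426e+01] 1.6 [-0.0107631   0.3467854  -0.21199848]
```

View pics/w1.png

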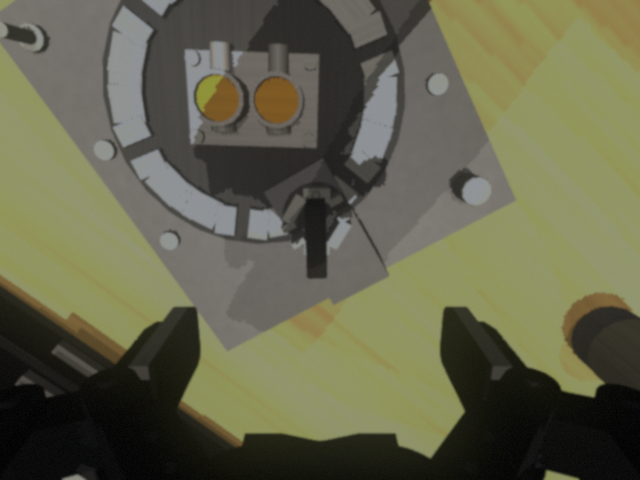

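The wrist view shows the knob bar nearly upright in the picture, from (316,199) to (316,277). I'll measure its top face using depth.

```bash
python3 -c "
from h import *
import pickle
s=pickle.load(open('pics/w1.pkl','rb'));d=np.load('pics/w1.npy')
T=tool(s)@camera_model('wrist')['hand_eye'];L=[];
for v in range(180,290):
  for u in range(285,350):
    if d[v,u]>0:
      o,r_=ray('wrist',(u,v),s); P=o+r_*d[v,u]; L.append(P)
L=np.array(L);k=L[(L[:,2]>125)&(L[:,2]<150)];z=np.median(k[:,2]);k=k[abs(k[:,2]-z)<4]
print(len(k),z);print(cv2.minAreaRect(k[:,:2].astype(np.float32)),k.mean(0),tool(s)[:3,1])
c=L[abs(L[:,2]-87)<3];print(len(c),c.mean(0),np.ptp(c,0))
for uv in [(306,199),(326,199),(326,277),(307,277)]: print(onz('wrist',uv,136,s))
"
```

```text
Traceback (most recent call last):
  File "h.py", line 6, in ray
    c=camera_model(n);K=c['intrinsics']
ValueError: time passes only in moves, steps and waits
```

```bash
sed -i 's/^def snap/import functools\ncamera_model=functools.lru_cache(camera_model)\ndef snap/' h.py; python3 -c "
from h import *
import pickle
s=pickle.load(open('pics/w1.pkl','rb'));d=np.load('pics/w1.npy')
L=[]
for v in range(180,290):
  for u in range(285,350):
    if d[v,u]>0:
      o,r_=ray('wrist',(u,v),s); P=o+r_*d[v,u]; L.append(P)
L=np.array(L);k=L[(L[:,2]>125)&(L[:,2]<150)];z=np.median(k[:,2]);k=k[abs(k[:,2]-z)<4]
print(len(k),z);print(cv2.minAreaRect(k[:,:2].astype(np.float32)),k.mean(0),tool(s)[:3,1])
c=L[abs(L[:,2]-87)<3];print(len(c),c.mean(0),np.ptp(c,0))
for uv in [(306,199),(326,199),(326,277),(307,277)]: print(onz('wrist',uv,136,s))
"
```

```text
1536 135.60327912288807
((626.8150634765625, 87.74082946777344), (45.681251525878906, 12.39159870147705), 43.2462158203125) [626.07269246  87.11567898 135.57673188] [-0.6702094   0.74217128  0.00107302]
1344 [624.36105552  86.2304515   86.51550427] [50.9203233  47.82002999  5.38826209]
[610.62413768  65.9925178  136.        ]
[602.97674888  74.45940925 136.        ]
[638.35090995 106.68688502 136.        ]
[646.0377388   98.17452032 136.        ]
```

```bash
python3 -c "
from h import *
to([626.5,87.6,105],222.8)"
```

```text
slide [  0.2  -2.6 120.5] turn [ 0.001 -0.    -0.012]
```

Emit:
{"fn": "step_arm", "kwargs": {
  "motion": [
    {"slide": [0,-2.5,40],"turn": [0,0,-0.012],"fingers": 85},
    {"slide": [0,-2.5,75],"turn": [0,0,-0.012],"fingers": 70},
    {"slide": [0,-2.5,100],"turn": [0,0,-0.012],"fingers": 55},
    {"slide": [0,-2.5,115],"turn": [0,0,-0.012],"fingers": 45},
    {"slide": [0,-2.5,120],"turn": [0,0,-0.012],"fingers": 40},
    {"slide": [0,-2.5,120],"turn": [0,0,-0.012],"fingers": 30},
    {"slide": [0,-2.5,120],"turn": [0,0,-0.012],"fingers": 30}
  ],
  "newtons": 50
}}

```text
clock: 2.23
ee_pos: [628.0, 87.4, 106.7]
tcp_rot: [-179.9, 0.1, -137.2]
wrist_force: [-0.2, -0.1, 0.7]
gripper_width: 29.6
gripper_force: 0.0
```

Emit:
{"fn": "step_arm", "kwargs": {
  "motion": [
    {"slide": [0,0,0],"turn": [0,0,0],"fingers": 16},
    {"slide": [0,0,0],"turn": [0,0,0],"fingers": 12},
    {"slide": [0,0,0],"turn": [0,0,0],"fingers": 8},
    {"slide": [0,0,0],"turn": [0,0,0],"fingers": 4},
    {"slide": [0,0,0],"turn": [0,0,0],"fingers": 4},
    {"slide": [0,0,0],"turn": [0,0,0],"fingers": 4}
  ],
  "newtons": 50
}}

```text
clock: 2.73
ee_pos: [627.8, 88.4, 107.7]
tcp_rot: [179.9, 0.2, -137.2]
wrist_force: [-3.6, 4.1, 4.0]
gripper_width: 11.3
gripper_force: 49.6
```

Emit:
{"fn": "step_arm", "kwargs": {
  "motion": [
    {"slide": [0,0.5,-2],"turn": [0,0,0],"fingers": 4},
    {"slide": [0,0.8,-4],"turn": [0,0,0],"fingers": 4},
    {"slide": [0,0.8,-6],"turn": [0,0,0],"fingers": 4},
    {"slide": [0,0.8,-6],"turn": [0,0,0],"fingers": 4},
    {"slide": [0,0.8,-6],"turn": [0,0,0],"fingers": 4},
    {"slide": [0,0.8,-6],"turn": [0,0,0],"fingers": 4}
  ]
}}

```text
clock: 3.23
ee_pos: [627.6, 88.4, 110.4]
tcp_rot: [179.9, 0.1, -137.3]
wrist_force: [2.5, 4.8, -9.3]
gripper_width: 11.1
gripper_force: 48.6
```

Emit:
{"fn": "step_arm", "kwargs": {
  "motion": [
    {"slide": [0,0,-1.5],"turn": [0,0,0],"fingers": 4},
    {"slide": [0,0,-3.2],"turn": [0,0,0],"fingers": 4},
    {"slide": [0,0,-3.2],"turn": [0,0,0],"fingers": 4},
    {"slide": [0,0,-3.2],"turn": [0,0,0],"fingers": 4},
    {"slide": [0,0,-3.2],"turn": [0,0,0],"fingers": 4}
  ]
}}

```text
clock: 3.65
ee_pos: [627.6, 88.4, 113.3]
tcp_rot: [179.9, 0.1, -137.2]
wrist_force: [3.1, 5.7, -9.4]
gripper_width: 10.9
gripper_force: 48.6
```

```bash
python3 -c "
from h import *
for _ in range(2):
  s=telemetry.sense();p,d=grab_frame('wrist');print(s['ee_pos'],s['wrist_force'],s['moment'])
L=[]
for v in range(200,480,2):
  for u in range(200,440,2):
    if d[v,u]>0:
      o,r_=ray('wrist',(u,v),s); P=o+r_*d[v,u]
      if np.hypot(P[0]-626.5,P[1]-87.6)<24: L.append(P)
L=np.array(L);print(len(L),np.histogram(L[:,2],bins=range(60,160,4)))
k=L[(L[:,2]>132)&(L[:,2]<150)];print(len(k),np.median(k,0))
"
```

```text
[627.59876862  88.36996309 113.28166043] [ 3.11911113  5.67905291 -9.40968212] [ 1.11154066 -0.71010306  0.06402694]
[627.61281288  88.3786547  113.27592062] [ 2.46134848  6.12793002 -9.64593286] [ 1.10866374 -0.72805995 -0.04851013]
8826 (array([   0,    1,  315,   70,   70,  128,  603,   14,   58,    0,    0,
          0,    0,    8,   65,  104,  129,  136,  142,  193, 1246,  102,
        294,  138]), array([ 60,  64,  68,  72,  76,  80,  84,  88,  92,  96, 100, 104, 108,
       112, 116, 120, 124, 128, 132, 136, 140, 144, 148, 152, 156]))
1820 [623.9642362   85.44820117 141.12442579]
```

Emit:
{"fn": "step_arm", "kwargs": {
  "motion": [
    {"slide": [-0.5,0,0],"turn": [0,0,0.08],"fingers": 4},
    {"slide": [-1,0,0],"turn": [0,0,0.16],"fingers": 4},
    {"slide": [-1.2,0,0],"turn": [0,0,0.24],"fingers": 4},
    {"slide": [-1.2,0,0],"turn": [0,0,0.32],"fingers": 4},
    {"slide": [-1.2,0,0],"turn": [0,0,0.4],"fingers": 4},
    {"slide": [-1.2,0,0],"turn": [0,0,0.48],"fingers": 4},
    {"slide": [-1.2,0,0],"turn": [0,0,0.56],"fingers": 4},
    {"slide": [-1.2,0,0],"turn": [0,0,0.64],"fingers": 4},
    {"slide": [-1.2,0,0],"turn": [0,0,0.72],"fingers": 4},
    {"slide": [-1.2,0,0],"turn": [0,0,0.8],"fingers": 4},
    {"slide": [-1.2,0,0],"turn": [0,0,0.88],"fingers": 4},
    {"slide": [-1.2,0,0],"turn": [0,0,0.96],"fingers": 4},
    {"slide": [-1.2,0,0],"turn": [0,0,1.047],"fingers": 4},
    {"slide": [-1.2,0,0],"turn": [0,0,1.047],"fingers": 4},
    {"slide": [-1.2,0,0],"turn": [0,0,1.047],"fingers": 4}
  ]
}}

```text
clock: 5.0
ee_pos: [627.8, 87.7, 113.2]
tcp_rot: [-180.0, -0.1, 162.8]
wrist_force: [1.8, 2.6, -10.7]
gripper_width: 10.9
gripper_force: 48.6
```

Emit:
{"fn": "step_arm", "kwargs": {
  "motion": [
    {"slide": [0,0,3],"turn": [0,0,0],"fingers": 4},
    {"slide": [0,0,6],"turn": [0,0,0],"fingers": 4},
    {"slide": [0,0,8],"turn": [0,0,0],"fingers": 4},
    {"slide": [0,0,8],"turn": [0,0,0],"fingers": 4},
    {"slide": [0,0,8],"turn": [0,0,0],"fingers": 4},
    {"slide": [0,0,8],"turn": [0,0,0],"fingers": 4}
  ]
}}

```text
clock: 5.5
ee_pos: [627.9, 87.7, 106.5]
tcp_rot: [-180.0, -0.0, 162.7]
wrist_force: [-0.2, 1.7, -8.5]
gripper_width: 11.5
gripper_force: 48.8
```

Emit:
{"fn": "step_arm", "kwargs": {
  "motion": [
    {"slide": [0,0,1],"turn": [0,0,0],"fingers": 20},
    {"slide": [0,0,1],"turn": [0,0,0],"fingers": 40},
    {"slide": [0,0,1],"turn": [0,0,0],"fingers": 50},
    {"slide": [0,0,1],"turn": [0,0,0],"fingers": 60},
    {"slide": [0,0,-20],"turn": [0,0,0],"fingers": 60},
    {"slide": [0,0,-60],"turn": [0,0,0],"fingers": 60},
    {"slide": [0,0,-100],"turn": [0,0,0],"fingers": 70},
    {"slide": [0,0,-120],"turn": [0,0,0],"fingers": 85},
    {"slide": [0,0,-120],"turn": [0,0,0],"fingers": 85},
    {"slide": [0,0,-120],"turn": [0,0,0],"fingers": 85}
  ]
}}

```text
clock: 6.33
ee_pos: [629.6, 87.8, 229.5]
tcp_rot: [179.9, 0.3, 162.7]
wrist_force: [0.8, 0.5, -0.4]
gripper_width: 85.0
gripper_force: 0.0
```

```bash
python3 -c "
from h import *
s,p,d=snap('wrist','w2');print(s['ee_pos'],s['tcp_rot'],s['wrist_force'],s['clock'])
L=[]
for v in range(0,480,2):
  for u in range(100,540,2):
    if d[v,u]>0:
      o,r_=ray('wrist',(u,v),s); P=o+r_*d[v,u]
      if np.hypot(P[0]-626.5,P[1]-87.6)<30: L.append(P)
L=np.array(L)
k=L[(L[:,2]>120)&(L[:,2]<150)];z=np.median(k[:,2]);k=k[abs(k[:,2]-z)<3];print(len(k),z,cv2.minAreaRect(k[:,:2].astype(np.float32)))
to([540,-81,210],54)
"
```

```text
[629.60056444  87.84367893 229.49859837] [179.86483904   0.32115425 162.70190133] [ 0.75053064  0.45138624 -0.3687278 ] 6.3333
374 130.73127463659517 ((626.2825317382812, 87.73578643798828), (12.25890827178955, 44.25188446044922), 73.08161926269531)
slide [  34.3 -187.4   17.1] turn [2.000e-03 1.000e-03 1.897e+00]
```

View pics/w2.png

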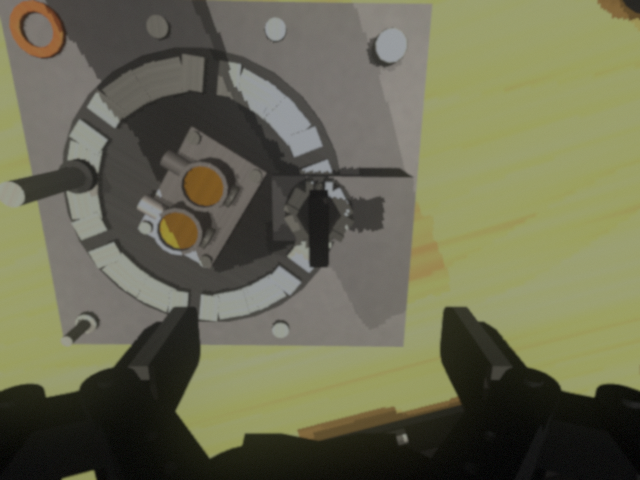

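The knob is riding at z≈117.7 with the bar along the fixture's x axis. The handle's top is at (13,194) and its base at (85,176). The incoming notch is near (297,270), and other notches are at (208,75), (320,167), (195,303), (100,240) and (98,120).

```bash
python3 -c "
from h import *
s=telemetry.sense()
N=np.array([onz('wrist',u,43,s)[:2] for u in [(208,75),(319,167),(195,303),(100,240),(297,270),(98,120)]])
A=np.c_[2*N,np.ones(6)];x=np.linalg.lstsq(A,(N**2).sum(1),rcond=None)[0];c=x[:2];print(c,np.sqrt(x[2]+c@c))
c0=np.array([626.4,87.7])-95*np.array([np.cos(np.radians(73)),np.sin(np.radians(73))]);print('c0',c0)
for cc in(c,c0):
  print(np.degrees(np.arctan2(*(N-cc).T[::-1])).round(1))
  for u,z in [((13,194),120),((85,176),43)]:
    P=onz('wrist',u,z,s)[:2];print(P,np.hypot(*(P-cc)),np.degrees(np.arctan2(*(P-cc)[::-1])))
"
```

```text
[594.47066934   1.00337376] 94.82697920894098
c0 [598.62468805  -3.14895182]
[ 156.3   88.1  -26.9  -85.8   32.7 -146. ]
[549.24084842 -82.30025316] 94.79045816562416 -118.49980977131702
[550.084396   -81.43938193] 93.63198826648062 -118.29753399397688
[ 155.1   90.6  -25.7  -88.2   36.2 -149.4]
[549.24084842 -82.30025316] 93.293580283303 -121.96073882362202
[550.084396   -81.43938193] 92.11705270957232 -121.79903196496474
```

```bash
python3 -c "
from h import *
to([549,-82,215],59)"
```

```text
slide [  25.4 -185.7   12.1] turn [2.00e-03 1.00e-03 1.81e+00]
```

Emit:
{"fn": "step_arm", "kwargs": {
  "motion": [
    {"slide": [25.4,-185.7,12],"turn": [0.002,0.001,1.81],"fingers": 80},
    {"slide": [25.4,-185.7,12],"turn": [0.002,0.001,1.81],"fingers": 80},
    {"slide": [25.4,-185.7,12],"turn": [0.002,0.001,1.81],"fingers": 80},
    {"slide": [25.4,-185.7,12],"turn": [0.002,0.001,1.81],"fingers": 80},
    {"slide": [25.4,-185.7,12],"turn": [0.002,0.001,1.81],"fingers": 80},
    {"slide": [25.4,-185.7,12],"turn": [0.002,0.001,1.81],"fingers": 80},
    {"slide": [25.4,-185.7,12],"turn": [0.002,0.001,1.81],"fingers": 80},
    {"slide": [25.4,-185.7,12],"turn": [0.002,0.001,1.81],"fingers": 80},
    {"slide": [25.4,-185.7,12],"turn": [0.002,0.001,1.81],"fingers": 80},
    {"slide": [25.4,-185.7,12],"turn": [0.002,0.001,1.81],"fingers": 80},
    {"slide": [25.4,-185.7,12],"turn": [0.002,0.001,1.81],"fingers": 80},
    {"slide": [25.4,-185.7,12],"turn": [0.002,0.001,1.81],"fingers": 80},
    {"slide": [25.4,-185.7,12],"turn": [0.002,0.001,1.81],"fingers": 80},
    {"slide": [25.4,-185.7,12],"turn": [0.002,0.001,1.81],"fingers": 80},
    {"slide": [25.4,-185.7,12],"turn": [0.002,0.001,1.81],"fingers": 80},
    {"slide": [25.4,-185.7,12],"turn": [0.002,0.001,1.81],"fingers": 80},
    {"slide": [25.4,-185.7,12],"turn": [0.002,0.001,1.81],"fingers": 80},
    {"slide": [25.4,-185.7,12],"turn": [0.002,0.001,1.81],"fingers": 80}
  ]
}}

```text
clock: 7.88
ee_pos: [548.1, -81.9, 213.5]
tcp_rot: [-179.8, 0.1, 59.1]
wrist_force: [-0.6, 0.1, -0.4]
gripper_width: 80.2
gripper_force: 0.0
```

```bash
python3 -c "
from h import *
s,p,d=snap('wrist','w3');print(s['ee_pos'],s['tcp_rot'],s['q'],s['clock'])
L=[]
for v in range(0,480,2):
  for u in range(100,540,2):
    if d[v,u]>0:
      o,r_=ray('wrist',(u,v),s); P=o+r_*d[v,u]
      if np.hypot(P[0]-549,P[1]+82)<35: L.append(P)
L=np.array(L)
k=L[(L[:,2]>110)&(L[:,2]<140)];print(len(k),k.max(0))
t=k[k[:,2]>117];print(len(t),t.mean(0),cv2.minEnclosingCircle(t[:,:2].astype(np.float32)))
"
```

```text
[548.12715485 -81.87917356 213.47083328] [-1.79794047e+02  9.48367904e-02  5.90809501e+01] [-8.49103820e+00  2.05889014e+01  7.00910556e+00  7.66467613e+01
 -9.08708937e-03  1.12428200e+02] 7.8833
159 [558.07079933 -77.10426708 121.40524152]
140 [550.28507917 -84.7316117  119.63613664] ((550.1942138671875, -85.06300354003906), 8.112351417541504)
```

View pics/w3.png

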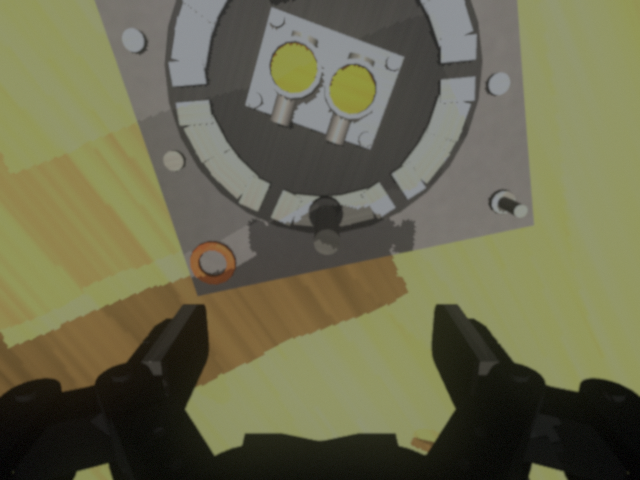

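The post's top is at (325,240), which puts its axis at about (550,-85). I'll descend and cage it loosely.

Emit:
{"fn": "step_arm", "kwargs": {
  "motion": [
    {"slide": [-1.6,3.4,35],"turn": [0,0,0],"fingers": 80},
    {"slide": [-1.6,3.4,70],"turn": [0,0,0],"fingers": 80},
    {"slide": [-1.6,3.4,105],"turn": [0,0,0],"fingers": 70},
    {"slide": [-1.6,3.4,125],"turn": [0,0,0],"fingers": 60},
    {"slide": [-1.6,3.4,129],"turn": [0,0,0],"fingers": 50},
    {"slide": [-1.6,3.4,129],"turn": [0,0,0],"fingers": 40},
    {"slide": [-1.6,3.4,129],"turn": [0,0,0],"fingers": 30},
    {"slide": [-1.6,3.4,129],"turn": [0,0,0],"fingers": 24},
    {"slide": [-1.6,3.4,129],"turn": [0,0,0],"fingers": 22},
    {"slide": [-1.6,3.4,129],"turn": [0,0,0],"fingers": 22}
  ],
  "newtons": 20
}}

```text
clock: 8.77
ee_pos: [551.8, -85.2, 87.3]
tcp_rot: [179.9, -0.0, 59.0]
wrist_force: [-0.5, -0.4, 0.1]
gripper_width: 22.0
gripper_force: 0.0
```

```bash
python3 -c "
from h import *
s=telemetry.sense();T=tool(s);print(s['ee_pos'],s['tcp_rot'],s['wrist_force'],s['gripper_width'])
c=np.array([597.3,-2.3]);P0=s['ee_pos'][:2];d=P0-c
print(np.hypot(*d),np.degrees(np.arctan2(d[1],d[0])))
d=d/np.hypot(*d)*95
for a in np.arange(0,.86,.04):
  Q=c+[d[0]*np.cos(a)-d[1]*np.sin(a),d[0]*np.sin(a)+d[1]*np.cos(a)]
  print(round(a,2),(T[:3,:3].T@np.append(Q-P0,0)).round(1)[:2])
"
```

```text
[551.82692357 -85.21306147  87.25587361] [ 1.79919447e+02 -2.73919821e-02  5.90102709e+01] [-0.51307602 -0.40967875  0.07208498] 21.96747619903875
94.5641393036965 -118.74225147873697
0.0 [-0.4  0. ]
0.04 [-0.2  3.8]
0.08 [0.2 7.6]
0.12 [ 0.7 11.4]
0.16 [ 1.4 15.1]
0.2 [ 2.2 18.8]
0.24 [ 3.2 22.5]
0.28 [ 4.3 26.1]
0.32 [ 5.6 29.7]
0.36 [ 7.  33.2]
0.4 [ 8.5 36.7]
0.44 [10.2 40.1]
0.48 [12.  43.4]
0.52 [14.  46.7]
0.56 [16.  49.9]
0.6 [18.2 53. ]
0.64 [20.6 56. ]
0.68 [23.  58.9]
0.72 [25.6 61.7]
0.76 [28.3 64.4]
0.8 [31. 67.]
0.84 [33.9 69.5]
```

Emit:
{"fn": "step_arm", "kwargs": {
  "motion": [
    {"slide": [0,1.9,0],"turn": [0,0,-0.02],"fingers": 22},
    {"slide": [0,3.8,0],"turn": [0,0,-0.04],"fingers": 22},
    {"slide": [0,5.7,0],"turn": [0,0,-0.06],"fingers": 22},
    {"slide": [0.2,7.6,0],"turn": [0,0,-0.08],"fingers": 22},
    {"slide": [0.4,9.5,0],"turn": [0,0,-0.1],"fingers": 22},
    {"slide": [0.7,11.4,0],"turn": [0,0,-0.12],"fingers": 22},
    {"slide": [1,13.3,0],"turn": [0,0,-0.14],"fingers": 22},
    {"slide": [1.4,15.1,0],"turn": [0,0,-0.16],"fingers": 22},
    {"slide": [1.8,17,0],"turn": [0,0,-0.18],"fingers": 22},
    {"slide": [2.2,18.8,0],"turn": [0,0,-0.2],"fingers": 22},
    {"slide": [2.7,20.7,0],"turn": [0,0,-0.22],"fingers": 22},
    {"slide": [3.2,22.5,0],"turn": [0,0,-0.24],"fingers": 22},
    {"slide": [3.7,24.3,0],"turn": [0,0,-0.26],"fingers": 22},
    {"slide": [4.3,26.1,0],"turn": [0,0,-0.28],"fingers": 22},
    {"slide": [4.9,27.9,0],"turn": [0,0,-0.3],"fingers": 22},
    {"slide": [5.6,29.7,0],"turn": [0,0,-0.32],"fingers": 22}
  ]
}}

```text
clock: 10.1
ee_pos: [576.7, -95.0, 85.6]
tcp_rot: [-179.6, 0.0, 77.5]
wrist_force: [-7.4, 1.7, 6.5]
gripper_width: 21.5
gripper_force: 3.6
```

```bash
cat > st.py <<'E'
from h import *
s,p,d=snap('top','t_last');print(s['clock'],s['ee_pos'].round(1),s['tcp_rot'].round(1),s['wrist_force'].round(1),s['gripper_width'],s['gripper_force'])
u,v=proj('top',[626.4,87.7,131]).round().astype(int)
L=[]
for y in range(v-14,v+15):
  for x in range(u-14,u+15):
    if d[y,x]>0: o,q=ray('top',(x,y));P=o+q*d[y,x];L.append(P)
L=np.array(L);k=L[(L[:,2]>112)&(np.hypot(L[:,0]-626.4,L[:,1]-87.7)<26)];print('knob top',len(k),np.median(k[:,2]),np.percentile(k[:,2],80))
E
python3 st.py; python3 - <<'E'
import cv2;p=cv2.imread('pics/t_last.png')[150:340,220:420]
cv2.imwrite('pics/c2.png',cv2.resize(p,None,fx=3.1,fy=3.1,interpolation=cv2.INTER_CUBIC))
E
```

```text
10.1 [576.7 -95.   85.6] [-179.6    0.    77.5] [-7.4  1.7  6.5] 21.451565686342423 3.5873188823461533
knob top 131 130.69853656411328 132.4002921696723
```

View pics/c2.png

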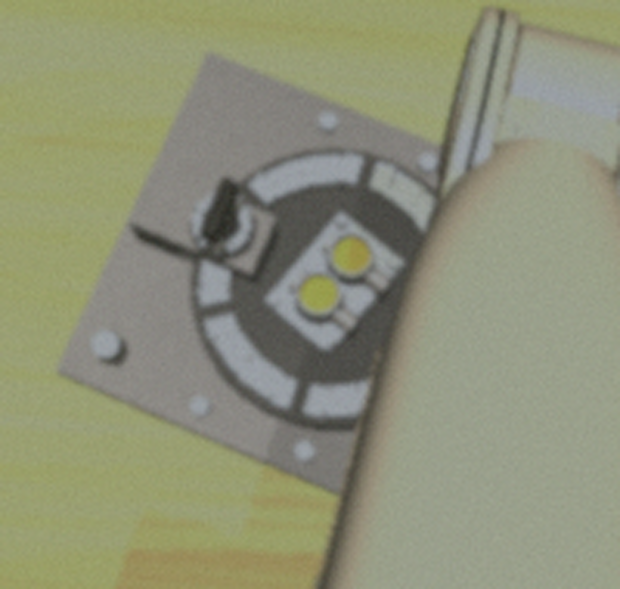

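The table is turning. The notches now show at (368,170) and (215,310), and the incoming one is near (245,195), just short of the collar.

Emit:
{"fn": "step_arm", "kwargs": {
  "motion": [
    {"slide": [0,1.4,0],"turn": [0,0,-0.015],"fingers": 22},
    {"slide": [0,2.9,0],"turn": [0,0,-0.03],"fingers": 22},
    {"slide": [0.1,4.3,0],"turn": [0,0,-0.045],"fingers": 22},
    {"slide": [0.2,5.7,0],"turn": [0,0,-0.06],"fingers": 22},
    {"slide": [0.3,7.1,0],"turn": [0,0,-0.075],"fingers": 22},
    {"slide": [0.4,8.5,0],"turn": [0,0,-0.09],"fingers": 22},
    {"slide": [0.5,10,0],"turn": [0,0,-0.105],"fingers": 22},
    {"slide": [0.7,11.4,0],"turn": [0,0,-0.12],"fingers": 22},
    {"slide": [0.9,12.8,0],"turn": [0,0,-0.135],"fingers": 22},
    {"slide": [1.1,14.2,0],"turn": [0,0,-0.15],"fingers": 22},
    {"slide": [1.3,15.6,0],"turn": [0,0,-0.165],"fingers": 22},
    {"slide": [1.5,17,0],"turn": [0,0,-0.18],"fingers": 22},
    {"slide": [1.8,18.4,0],"turn": [0,0,-0.195],"fingers": 22},
    {"slide": [2.1,19.8,0],"turn": [0,0,-0.21],"fingers": 22},
    {"slide": [2.4,21.1,0],"turn": [0,0,-0.225],"fingers": 22},
    {"slide": [2.7,22.5,0],"turn": [0,0,-0.24],"fingers": 22}
  ]
}}

```text
clock: 11.48
ee_pos: [599.1, -97.4, 85.4]
tcp_rot: [-179.6, -0.1, 91.2]
wrist_force: [-7.1, 1.7, 4.6]
gripper_width: 22.4
gripper_force: 3.4
```

```bash
python3 st.py
```

```text
11.4833 [599.1 -97.4  85.4] [-1.796e+02 -1.000e-01  9.120e+01] [-7.1  1.7  4.6] 22.411579171715463 3.4187715500593185
knob top 131 130.5692001046259 132.49846705755283
```

Emit:
{"fn": "step_arm", "kwargs": {
  "motion": [
    {"slide": [0,0.7,0],"turn": [0,0,-0.007],"fingers": 22},
    {"slide": [0,1.4,0],"turn": [0,0,-0.014],"fingers": 22},
    {"slide": [0,2,0],"turn": [0,0,-0.021],"fingers": 22},
    {"slide": [0,2.7,0],"turn": [0,0,-0.028],"fingers": 22},
    {"slide": [0.1,3.4,0],"turn": [0,0,-0.035],"fingers": 22},
    {"slide": [0.1,4,0],"turn": [0,0,-0.042],"fingers": 22}
  ]
}}

```text
clock: 12.03
ee_pos: [603.1, -97.3, 85.3]
tcp_rot: [-179.6, -0.1, 93.6]
wrist_force: [-6.5, 1.3, 4.9]
gripper_width: 22.0
gripper_force: 3.3
```

```bash
python3 st.py
```

```text
12.0333 [603.1 -97.3  85.3] [-1.796e+02 -1.000e-01  9.360e+01] [-6.5  1.3  4.9] 22.026756491321407 3.2802949100732803
knob top 131 130.63581290306718 132.42191417228162
```

Emit:
{"fn": "step_arm", "kwargs": {
  "motion": [
    {"slide": [0,0.6,0],"turn": [0,0,-0.006],"fingers": 22},
    {"slide": [0,1.1,0],"turn": [0,0,-0.012],"fingers": 22},
    {"slide": [0,1.7,0],"turn": [0,0,-0.018],"fingers": 22},
    {"slide": [0,2.3,0],"turn": [0,0,-0.024],"fingers": 22},
    {"slide": [0,2.8,0],"turn": [0,0,-0.03],"fingers": 22}
  ]
}}

```text
clock: 12.5
ee_pos: [605.9, -97.1, 85.3]
tcp_rot: [-179.6, -0.1, 95.3]
wrist_force: [-7.7, 1.8, 4.3]
gripper_width: 22.0
gripper_force: 3.3
```

```bash
python3 st.py
```

```text
12.5 [605.9 -97.1  85.3] [-1.796e+02 -1.000e-01  9.530e+01] [-7.7  1.8  4.3] 21.95647488089241 3.2883453369140625
knob top 130 130.7846451219641 132.7130781491684
```

Emit:
{"fn": "step_arm", "kwargs": {
  "motion": [
    {"slide": [0,0.6,0],"turn": [0,0,-0.006],"fingers": 22},
    {"slide": [0,1.1,0],"turn": [0,0,-0.012],"fingers": 22},
    {"slide": [0,1.7,0],"turn": [0,0,-0.018],"fingers": 22},
    {"slide": [0,2.3,0],"turn": [0,0,-0.024],"fingers": 22},
    {"slide": [0,2.8,0],"turn": [0,0,-0.03],"fingers": 22}
  ]
}}

```text
clock: 12.97
ee_pos: [608.7, -96.8, 85.3]
tcp_rot: [-179.6, -0.1, 97.0]
wrist_force: [-7.1, 1.8, 5.2]
gripper_width: 21.8
gripper_force: 3.2
```

```bash
python3 st.py
```

```text
12.9667 [608.7 -96.8  85.3] [-1.796e+02 -1.000e-01  9.700e+01] [-7.1  1.8  5.2] 21.840446285119146 3.2447433471679688
knob top 132 130.70275868912086 132.44296416930052
```

Emit:
{"fn": "step_arm", "kwargs": {
  "motion": [
    {"slide": [0,0.6,0],"turn": [0,0,-0.006],"fingers": 22},
    {"slide": [0,1.1,0],"turn": [0,0,-0.012],"fingers": 22},
    {"slide": [0,1.7,0],"turn": [0,0,-0.018],"fingers": 22},
    {"slide": [0,2.3,0],"turn": [0,0,-0.024],"fingers": 22},
    {"slide": [0,2.8,0],"turn": [0,0,-0.03],"fingers": 22}
  ]
}}

```text
clock: 13.43
ee_pos: [611.4, -96.5, 85.2]
tcp_rot: [-179.6, -0.1, 98.7]
wrist_force: [-6.0, 1.5, 5.0]
gripper_width: 21.9
gripper_force: 3.1
```

```bash
python3 st.py
```

```text
13.4333 [611.4 -96.5  85.2] [-1.796e+02 -1.000e-01  9.870e+01] [-6.   1.5  5. ] 21.91785348807501 3.1021559983491898
knob top 131 130.20381850160607 132.22157219747066
```

Emit:
{"fn": "step_arm", "kwargs": {
  "motion": [
    {"slide": [0,0.5,0],"turn": [0,0,-0.005],"fingers": 22},
    {"slide": [0,1,0],"turn": [0,0,-0.01],"fingers": 22},
    {"slide": [0,1.4,0],"turn": [0,0,-0.015],"fingers": 22},
    {"slide": [0,1.9,0],"turn": [0,0,-0.02],"fingers": 22},
    {"slide": [0,2.4,0],"turn": [0,0,-0.025],"fingers": 22}
  ]
}}

```text
clock: 13.9
ee_pos: [615.0, -96.4, 85.1]
tcp_rot: [-179.8, -0.1, 100.2]
wrist_force: [-2.0, -0.1, 0.3]
gripper_width: 21.8
gripper_force: 1.0
```

```bash
python3 st.py
```

```text
13.9 [615.  -96.4  85.1] [-1.798e+02 -1.000e-01  1.002e+02] [-2.  -0.1  0.3] 21.79773732901585 1.0488217324018478
knob top 120 124.13726854279696 125.72196711886087
```

It has snapped home: the knob top is at 124, so its origin is at 111. I'll open the fingers and retreat.

Emit:
{"fn": "step_arm", "kwargs": {
  "motion": [
    {"slide": [0,-2,0],"turn": [0,0,0],"fingers": 26},
    {"slide": [0,-3,0],"turn": [0,0,0],"fingers": 40},
    {"slide": [0,-3,0],"turn": [0,0,0],"fingers": 55},
    {"slide": [0,-3,0],"turn": [0,0,0],"fingers": 65},
    {"slide": [0,-3,-20],"turn": [0,0,0],"fingers": 70},
    {"slide": [0,-3,-55],"turn": [0,0,0],"fingers": 70},
    {"slide": [0,-3,-95],"turn": [0,0,0],"fingers": 70},
    {"slide": [0,-3,-130],"turn": [0,0,0],"fingers": 70},
    {"slide": [0,-3,-150],"turn": [0,0,0],"fingers": 70},
    {"slide": [0,-3,-150],"turn": [0,0,0],"fingers": 70},
    {"slide": [0,-3,-150],"turn": [0,0,0],"fingers": 70}
  ]
}}

```text
clock: 14.87
ee_pos: [614.7, -97.3, 237.3]
tcp_rot: [179.9, 0.1, 100.1]
wrist_force: [-0.1, -0.4, -0.6]
gripper_width: 69.8
gripper_force: 0.0
```

```bash
python3 st.py; python3 - <<'E'
import cv2;p=cv2.imread('pics/t_last.png')[150:340,220:420]
cv2.imwrite('pics/c3.png',cv2.resize(p,None,fx=3.1,fy=3.1,interpolation=cv2.INTER_CUBIC))
E
```

```text
14.8667 [614.7 -97.3 237.3] [1.799e+02 1.000e-01 1.001e+02] [-0.1 -0.4 -0.6] 69.84178387659348 0.0
knob top 121 124.10939746786084 125.75809527305626
```

View pics/c3.png

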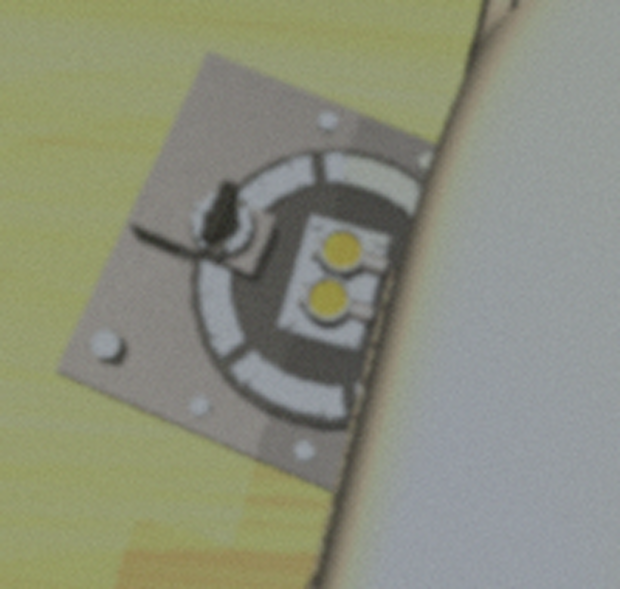

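The picture shows the knob at (222,210) in the deep-slot direction and a ring notch under the plunger. Neighbouring notches are at (320,165) and (232,355), and the arm is clear. I'm handing the job in.

```bash
python3 -c "
from h import *
print(r.sign_off())"
```

```text
the job is handed in; nothing more can be done
None
```

I turned the knob into the deep slot, then swung the turntable anticlockwise until the plunger snapped home in the first notch (knob at 111 mm). The arm is clear and the job was handed in at about 15 s; no verdict came back.

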